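# Load a printing block into the proofing jig, under its hold-down toe

### The arm

A 7-joint arm with a two-finger parallel gripper is mounted at the origin on a cart in front of the work surface, level with it; the furniture and walls round the work are solid. World frame = base frame: x ahead of the robot, y to its left, z up, the work surface at z = 0. Lengths are in m, angles in rad, forces in N, time in s.
With the tool pointing down it reaches from about 0.425 to 0.925 m from the base axis. Payload 6.8 kg.
Tool frame: the origin (TCP) lies midway between the tips of the shut fingers; the grasp point (between the pads) lies 19 mm behind it; z points along the fingers, y is the line along which they close (so a half turn about z gives the same grasp; the last joint's range is limited). The gripper opens to 85 mm and grips with 20 to 120 N. Pads are 22 mm wide; open, the fingers measure 114 mm over their backs; the gripper's body (76 mm by 85 mm) begins 54 mm behind the grasp point. The pads swing forward as they close: fully open they stand 13 mm farther back than shut.
Start: joints at [1.046, 0.477, 0.022, 1.555, -0.011, 1.109, -0.083], TCP at [0.273, -0.617, 0.231] pointing down, gripper open.
Joint ranges: [-2.96, 2.96], [-0.34, 2.1], [-1.41, 1.46], [0.24, 2.44], [-1.37, 4.51], [0.17, 1.92], [-2.96, 2.96]. Speed limits (rad/s): [2.39, 2.39, 3.14, 3.14, 3.14, 3.14, 3.14].

### API

Orientations are given as a unit quaternion [w, x, y, z].
In Python, from station import bot, imaging gives the robot as it stands.
- The arm moves only by the tool move_arm, never from a script. Its argument "commands" is a list that holds one entry, the list of rows, each a list of 7 numbers: the shift along the tool's x, y, z in m, then the turn, a rotation vector about the tool's x, y, z in degrees, then the finger opening in m, from 0 to 0.0854. In form: [[[x, y, z, rx, ry, rz, grip], ...]]. A call has 1 to 20 rows; each row shifts and turns the commanded pose from where the row before left it, along the tool's axes as they then stand; what a row does not reach is not made up. A row lasts 1/8 s, in which the tool goes at most 62.5 mm and 10.7 degrees, less where a joint would pass 70% of its speed; a pose out of reach is approached as far as the arm can. A call is refused whole if a number of a shift passes 0.0625 or a number of a turn 10.7, either way. A call with a gripper value outside its range is refused whole. The fingers move at their own pace and stop on an object; "squeeze" is the grip in N (left out, the last holds). Time passes only in rows, so rows that do not move let the fingers close. It gives the time, the measured TCP pose, the force, the opening and the grip force at its end, in the units of the state.
- bot.get_obs(): the state, without advancing time (a new reading comes with each control period).
- imaging.read_camera(name): name is "scene" or "top" or "wrist"; returns the picture (420x560x3 uint8, red, green, blue); there is no depth.
- imaging.calibration(name): a dict with "intrinsics" (3x3 intrinsics, pixels), "extrinsics" (4x4, takes a point from camera to world coordinates); the wrist camera has in their place "mount" (4x4, takes a point from camera to tool coordinates, whose origin is the TCP and whose axes are the flange's). Camera axes: x right, y down, z forward; pixel columns grow to the right and rows downward; lengths in m; the calibration is good to about 2 mm. The wrist camera is an equidistant fisheye: a pixel r from the principal point sees the ray r / f radians off the axis. A picture is of the moment at which its call begins: read the wrist's pose just before it. calibration takes no time and is no camera call.
- bot.hand_in(): hands the job in; it is judged then, once.
The state is a dict: "t": time; "q": joint angles; "joint_vel": joint speeds; "joint_torque": joint torques, N m; "eef_pos": TCP position; "tool_rot": TCP orientation; "contact_force": force on the tool from outside, world axes, zero at the start; "torque": the same for the moment, N m; "gripper_width": opening from 0.0 (shut) to 1.0 (fully open); "grasp_force": force on a finger pad.
Only numpy, scipy, OpenCV 4.12 (cv2) and the standard library are available. Lean on these libraries where they do the work, as an engineer would, in place of code of your own. Each camera call takes 0.05 s, during which the arm holds its last target. There are 200 camera calls.

### The job

Pick up the wooden hand-printing block by its grip, set it on the bed of the proofing jig and slide it nose first under the jig's steel cover until it is fully home against the stop hidden inside, press it home firmly with about 12 N, then let go of it there. The stop has been set to an unknown depth, so feel for it: never push over 20 N, and leave the other things on the table where they are.

Things in the scene. Friction and masses are not known exactly. Their poses are not given: they have to be found in the camera images.
- print_block: loose light-wood printing block, 132 mm long (x) and 60 mm wide (y), about 0.25 kg. Origin at the centre of its flat underside; z up, +x towards the nose. Front part (x from -12 to 66 mm) 14 mm thick, its top front edge bevelled over the last 9 mm; rear part 18 mm thick. A dark-wood grip rib stands on the rear part, x from -63 to -19 mm, 18 mm thick along y, top 48 mm above the underside.
- grip (a point): middle of the block's grip rib, at x = -41 mm, y = 0, 36 mm above the block's underside (12 mm below the rib's top); axes as the block's
- nose (a point): middle of the lower front edge of the block, at x = +66 mm, y = 0, z = 0 in its frame
- jig: fixed proofing jig: wooden bed 232 x 103 mm, its top 8 mm above the table. Origin on its underside, z up; +x is the direction in which the block is pushed in. From x = -130 to +5 mm the bed is open from above; from x = +5 to +100 mm a steel cover overhangs a channel. The push of the block on the stop must reach 6 N for 0.15 s and stay under 22 N, all contact of block and jig under 50 N.
- mouth (a point): middle of the channel's mouth, at x = +5 mm, y = 0 of the jig, on the bed's top (z = 8 mm); axes as the jig's. The channel is 63 mm wide between wooden walls, 17 mm high above the bed, closed at the back. Beside the mouth (jig x from -22 to +7 mm) two guides 14 mm high flare out towards the front.
- toe_bar (a point): middle of the lower side of the sprung steel toe bar that lies across the channel under the cover, at jig x = 12 mm, 12.5 mm above the bed while the channel is empty. The block's bevel lifts it 1.5 mm; it then presses on it with about 3 N: a drag of 1 to 5 N along the slide, after a bump of up to 10 N while the bevel lifts it (nose at jig x = 12 to 23 mm).
- cover (a point): centre of the top of the flat steel cover, 95 x 99 mm and 6 mm thick, its top 31 mm above the table, at jig x = 52.5 mm. Inside the channel below it, out of sight, a rigid steel stop ends the slide: its face lies anywhere from jig x = 32 to 78 mm (set anew each time).
- eraser: small two-tone rubber eraser, 21 x 46 x 12 mm; bystander, loose, to be left alone; origin under its centre
- tube: paint tube lying down, 36 x 142 x 23 mm; bystander, loose, to be left alone; origin under its centre
- bottle: plastic paint bottle lying on its side, 47 x 102 x 47 mm; bystander, loose, to be left alone; origin under its centre
- tape: roll of masking tape lying flat, 96 mm across, 25 mm high; bystander, loose, to be left alone; origin under its centre

How it is judged:
By the outcome, as a careful person would: the job done as asked, in the order asked, and still so for the second after the job is handed in, with the robot touching nothing.
It also fails if it takes over 53 s, if anything falls off the work surface, if the arm or the gripper's body presses on something with over 40 N, if the wrist force passes 120 N, or if a joint passes its speed limit or range.

## Working session

There is one attempt and no reset: what is moved stays moved. The work goes in short steps, Python scripts to look and compute and a tool call to move; the robot and the scene stay as the last step left them, time stands still between calls to the robot, and variables do not carry over. Pictures are saved under pics/ and viewed, at most 10 in all, crops included, and the job is handed in when it is done.

Besides the shell and the picture viewer there is one more tool, called after "Emit:" as a command line: name --argument value ..., lists and objects as JSON in quotes. move_arm: Moves the arm, as the interface text tells. Its arguments: {"type":"object","properties":{"commands":{"type":"array","items":{"type":"array","items":{"type":"array","items":{"type":"number"}}}},"squeeze":{"type":"number"}},"required":["commands"]}

```bash
mkdir -p pics
python3 - <<'E'
from station import bot, imaging
import cv2,numpy as np
o=bot.get_obs(); print(o)
for n in ("scene","top"):
    im=imaging.read_camera(n); cv2.imwrite(f"pics/{n}0.png",im[:,:,::-1]); c=imaging.calibration(n); print(n,c)
print(imaging.calibration("wrist"))
a=cv2.imread("pics/top0.png"); cv2.imwrite("pics/top0b.png",cv2.resize(a,(800,600)))
E
```

```text
{'t': 0.0, 'q': array([ 1.04590804,  0.47779274,  0.02231579,  1.55646637, -0.01149996,
        1.10930105, -0.08309666]), 'joint_vel': array([ 0.00124006, -0.00120799,  0.00045908,  0.00027118, -0.0004227 ,
       -0.00116037,  0.00064069]), 'joint_torque': array([ 1.59920314e-04, -5.96447217e+01,  1.60777945e+00, -2.81193745e+01,
        1.24453800e-02,  9.30739014e-03,  1.97151786e-05]), 'eef_pos': array([ 0.27301305, -0.61666613,  0.23032389]), 'tool_rot': array([-8.84821306e-04,  9.78359230e-01,  2.06911506e-01, -2.51478218e-04]), 'contact_force': array([-0.86973565,  0.16617792,  0.22588353]), 'torque': array([ 0.01411933, -0.00292769,  0.03891008]), 'grasp_force': 0.0, 'gripper_width': 1.0007363405696763}
scene {'intrinsics': array([[437.57911069,   0.        , 276.78733225],
       [  0.        , 437.57911069, 210.53905024],
       [  0.        ,   0.        ,   1.        ]]), 'extrinsics': array([[ 0.57360295, -0.51131742,  0.63994855, -0.01536792],
       [-0.81889185, -0.33897281,  0.4631561 , -0.57101371],
       [-0.01989462, -0.78971636, -0.61314947,  0.60147751],
     
[... 312 characters left out ...]
  [-0.99981855, -0.00402871,  0.01861821, -0.15448346],
       [-0.01760356, -0.17806527, -0.98386121,  0.97323005],
       [ 0.        ,  0.        ,  0.        ,  1.        ]])}
{'intrinsics': array([[325.1922621 ,   0.        , 281.86571357],
       [  0.        , 325.1922621 , 207.50525506],
       [  0.        ,   0.        ,   1.        ]]), 'mount': array([[ 8.05517338e-04, -9.49191657e-01, -3.14697553e-01,
         8.11283186e-02],
       [ 9.99999674e-01,  7.48603851e-04,  3.01713645e-04,
         4.56890430e-07],
       [-5.08002751e-05, -3.14697693e-01,  9.49191951e-01,
        -1.42816675e-01],
       [ 0.00000000e+00,  0.00000000e+00,  0.00000000e+00,
         1.00000000e+00]])}
```

View pics/top0b.png

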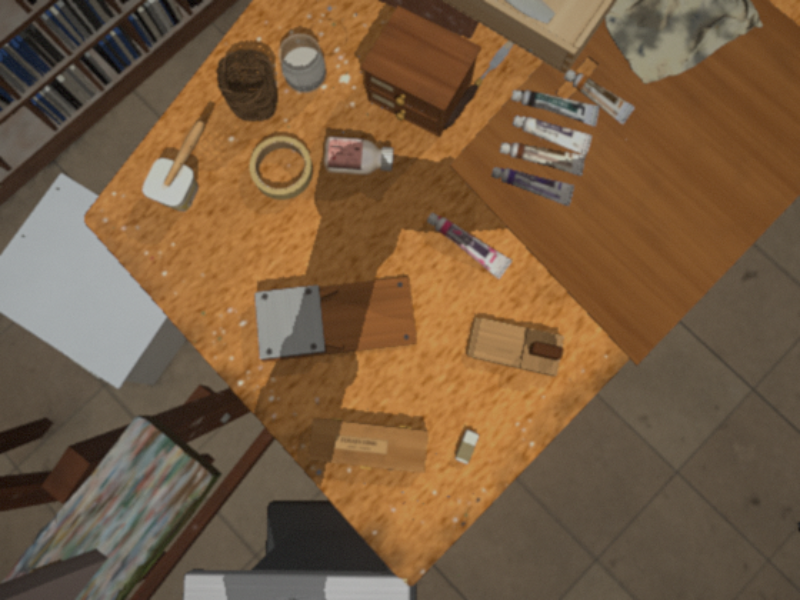

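View pics/scene0.png

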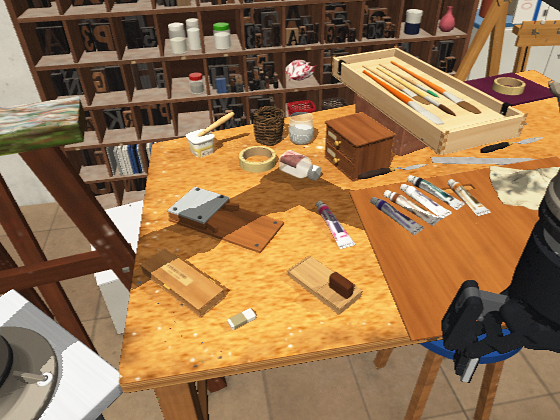

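The top view shows the block at about (515,345) in the 800x600 picture, nose to the left. The jig is at (335,318), cover to the left and open bed to the right, so the push goes along roughly +y. Next I cast rough corners.

```bash
cat > h.py <<'E'
import numpy as np,cv2
from scipy.spatial.transform import Rotation as R
from station import bot, imaging
def rays(name,px,T=None):
    c=imaging.calibration(name);K=c["intrinsics"];px=np.atleast_2d(np.array(px,float))
    u=(px-[K[0,2],K[1,2]])/K[0,0]
    if name=="wrist":
        r=np.linalg.norm(u,axis=1,keepdims=True)+1e-12
        d=np.hstack([u/r*np.sin(r),np.cos(r)]);E=T@c["mount"]
    else: d=np.hstack([u,np.ones((len(u),1))]);E=c["extrinsics"]
    return E[:3,3],d@E[:3,:3].T
def onz(name,px,z,T=None):
    o,d=rays(name,px,T); return o+d*((z-o[2])/d[:,2])[:,None]
def toolT():
    o=bot.get_obs();T=np.eye(4);w,x,y,z=o["tool_rot"];T[:3,:3]=R.from_quat([x,y,z,w]).as_matrix();T[:3,3]=o["eef_pos"];return T
E
python3 - <<'E'
from h import *
np.set_printoptions(precision=4,suppress=True)
s=.7
print("cover",onz("top",np.array([[255,292],[320,286],[325,353],[260,360]])*s,.031))
print("bed",onz("top",np.array([[410,277],[415,343]])*s,.008))
print("blockfront",onz("top",np.array([[477,316],[468,357]])*s,.01))
print("rib",onz("top",np.array([[531,349],[561,351]])*s,.048))
im=cv2.imread("pics/top0.png");cv2.imwrite("pics/c1.png",cv2.resize(im[180:300,160:410],None,fx=3.2,fy=3.2,interpolation=cv2.INTER_CUBIC))
T=toolT();print(T)
E
```

```text
cover [[ 0.5475  0.0696  0.031 ]
 [ 0.5569 -0.0262  0.031 ]
 [ 0.4579 -0.0362  0.031 ]
 [ 0.4473  0.0578  0.031 ]]
bed [[ 0.5759 -0.159   0.008 ]
 [ 0.4758 -0.1668  0.008 ]]
blockfront [[ 0.5164 -0.2589  0.01  ]
 [ 0.4553 -0.2448  0.01  ]]
rib [[ 0.4635 -0.3304  0.048 ]
 [ 0.4609 -0.3725  0.048 ]]
[[ 0.9144  0.4048 -0.0007  0.2731]
 [ 0.4048 -0.9144  0.0014 -0.6167]
 [-0.0001 -0.0016 -1.      0.2305]
 [ 0.      0.      0.      1.    ]]
```

View pics/c1.png

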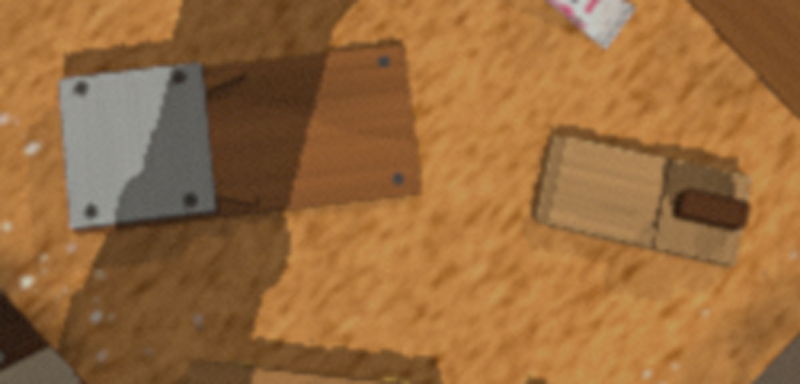

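The crop shows the jig cover at (62,80)-(216,212), bed front edge x≈402-420, block seam (668,158)-(655,247), and the rib top at about (675-748, 190-228).

Run:
```python
from h import *
np.set_printoptions(precision=4,suppress=True)
f=lambda p:np.array(p,float)/3.2+[160,180]-.34
cov=onz("top",f([[62,80],[202,65],[216,212],[72,229]]),.031)
bed=onz("top",f([[402,40],[420,195]]),.008)
c=cov.mean(0);b=bed.mean(0);d=(c-b)[:2]
print("jig: len",np.linalg.norm(d),"(.1825) yaw",np.degrees(np.arctan2(d[1],d[0])),c,b,np.linalg.norm(bed[0]-bed[1]))
e=cov[0]-cov[1]+cov[3]-cov[2];print("cover yaw",np.degrees(np.arctan2(e[1],e[0])),np.linalg.norm(e)/2)
e=bed[0]-bed[1];print("bed front yaw",np.degrees(np.arctan2(e[1],e[0]))+90)
seam=onz("top",f([[668,158],[655,247]]),.018)
back=onz("top",f([[748,172],[733,265]]),.018)
fr=onz("top",f([[555,128],[535,218]]),.003)
print(seam.mean(0),back.mean(0),fr.mean(0))
d=(seam.mean(0)-back.mean(0));print("block yaw",np.degrees(np.arctan2(d[1],d[0])),np.linalg.norm(d))
d=(fr.mean(0)-back.mean(0));print("block yaw",np.degrees(np.arctan2(d[1],d[0])),np.linalg.norm(d[:2]))
rib=onz("top",f([[712,209]]),.048);print(rib)
```

```text
jig: len 0.17977051732355212 (.1825) yaw 97.63358977527399 [0.5034 0.0167 0.031 ] [ 0.5273 -0.1615  0.008 ] 0.10575225690155024
cover yaw 96.76039418796063 0.09319757411976151
bed front yaw 96.68721106015597
[ 0.4697 -0.3251  0.018 ] [ 0.4595 -0.3761  0.018 ] [ 0.4906 -0.251   0.003 ]
block yaw 78.72169032003286 0.051973299406309584
block yaw 76.02522841914048 0.12892625495720095
[[ 0.4623 -0.3514  0.048 ]]
```

Emit:
move_arm --commands '[[[0.035,-0.021,0.006,0,0,0,0.0854],[0.035,-0.021,0.006,0,0,0,0.0854],[0.035,-0.021,0.006,0,0,0,0.0854],[0.035,-0.021,0.006,0,0,0,0.0854],[0.035,-0.021,0.006,0,0,0,0.0854],[0.035,-0.021,0.006,0,0,0,0.0854],[0.035,-0.021,0.006,0,0,0,0.0854],[0.036,-0.02,0.006,0,0,0,0.0854],[0,0,0,0,0,-9,0.0854],[0,0,0,0,0,-9,0.0854],[0,0,0,0,0,-9,0.0854],[0,0,0,0,0,-9,0.0854],[0,0,0,0,0,-9,0.0854],[0,0,0,0,0,-8,0.0854],[0,0,0,0,0,0,0.0854],[0,0,0,0,0,0,0.0854]]]'

```text
t: 2.1
eef_pos: [0.4624, -0.3507, 0.1831]
tool_rot: [-0.0, 0.784, 0.621, -0.0]
contact_force: [0.9, -0.7, -1.0]
gripper_width: 0.999
grasp_force: 0.0
```

Run:
```python
from h import *
np.set_printoptions(precision=4,suppress=True)
T=toolT();np.save("T1.npy",T);im=imaging.read_camera("wrist");cv2.imwrite("pics/w1.png",im[:,:,::-1]);print(T,bot.get_obs()["contact_force"],bot.get_obs()["q"])
```

```text
[[ 0.2297  0.9733 -0.0004  0.4624]
 [ 0.9733 -0.2297  0.0003 -0.3507]
 [ 0.0002 -0.0004 -1.      0.1831]
 [ 0.      0.      0.      1.    ]] [-0.6491  0.2139  0.195 ] [ 0.7555  0.3887 -0.2717  1.8202  0.1254  0.9497  0.1986]
```

View pics/w1.png

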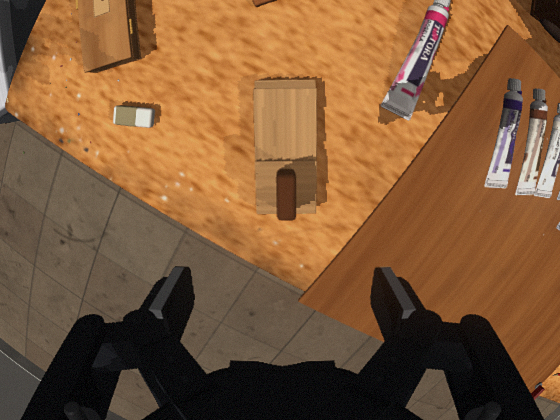

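The block is upright in the wrist view: front edge row 80, seam row 159, back row 213, cols 254-317. The rib is at cols 277-296, rows 170-220.

Run:
```python
from h import *
np.set_printoptions(precision=4,suppress=True)
T=np.load("T1.npy");im=cv2.imread("pics/w1.png");a=im[60:235,240:335].astype(int)
g=cv2.cvtColor(im,cv2.COLOR_BGR2GRAY)[165:225,270:302];m=(g<75).astype(np.uint8)
n,l,st,ce=cv2.connectedComponentsWithStats(m);k=1+st[1:,4].argmax();print("rib px",st[k]+[270,165,0,0,0])
pts=np.argwhere(l==k)[:,::-1]+[270,165];print(cv2.minAreaRect(pts.astype(np.float32)))
P=lambda p,z:onz("wrist",p,z,T)
def tool(p): return (np.asarray(p)-T[:3,3])@T[:3,:3]
for nm,p,z in [("front",[[254,80],[316,80]],.001),("seam",[[256,159],[316,159]],.018),("back",[[256,213],[316,213]],.018),("rib",[[278,170],[296,170],[278,219],[296,219]],.048)]:
    q=P(p,z);print(nm,q[:,:2].tolist(),"\n tool",tool(q))
# same point from top view
print("top rib",tool([[0.4623,-0.3514,0.048]]))
```

```text
rib px [276 168  21  52 977]
((286.0, 193.5), (51.0, 20.0), 90.0)
front [[0.4600445080746713, -0.2425483742947027], [0.5191759989508042, -0.2563014112567941]] 
 tool [[ 0.1047 -0.0271  0.1821]
 [ 0.1049  0.0336  0.1821]]
seam [[0.4448662874639853, -0.31787339709103496], [0.50095759653621, -0.33098183162459677]] 
 tool [[ 0.0279 -0.0246  0.1651]
 [ 0.0281  0.033   0.1651]]
back [[0.4311515970215125, -0.3709803830903733], [0.4899214861343608, -0.3847959174646389]] 
 tool [[-0.0269 -0.0257  0.1651]
 [-0.0269  0.0347  0.1651]]
rib [[0.46469605039908535, -0.3273296702918113], [0.4799677688490946, -0.3308989840924935], [0.45413938570649776, -0.37153247372857534], [0.4701151005370591, -0.3752918864516695]] 
 tool [[ 0.0233 -0.0031  0.1351]
 [ 0.0233  0.0126  0.1351]
 [-0.0222 -0.0032  0.1351]
 [-0.0221  0.0132  0.1351]]
top rib [[-0.0007  0.0001  0.1351]]
```

Emit:
move_arm --commands '[[[-0.001,0.0045,0.035,0,0,0,0.0854],[0,0,0.035,0,0,0,0.0854],[0,0,0.035,0,0,0,0.0854],[0,0,0.025,0,0,0,0.0854],[0,0,0.02,0,0,0,0.0854],[0,0,0.012,0,0,0,0.0854],[0,0,0,0,0,0,0.0854],[0,0,0,0,0,0,0.0],[0,0,0,0,0,0,0.0],[0,0,0,0,0,0,0.0],[0,0,0,0,0,0,0.0],[0,0,0,0,0,0,0.0],[0,0,0,0,0,0,0.0],[0,0,0,0,0,0,0.0]]]' --squeeze 80

```text
t: 3.9
eef_pos: [0.4671, -0.353, 0.0219]
tool_rot: [0.0, 0.783, 0.622, 0.0]
contact_force: [-1.2, 0.1, 6.5]
gripper_width: 0.195
grasp_force: 79.1
```

Emit:
move_arm --commands '[[[0,0,-0.01,0,0,0,0],[0,0,-0.025,0,0,0,0],[0,0,-0.025,0,0,0,0],[0.025,0.003,0,0,0,0,0],[0.03,0.003,0,0,0,0,0],[0.03,0.003,0,0,0,0,0],[0.03,0.004,0,0,0,0,0],[0.03,0.004,0,0,0,0,0],[0.025,0.003,0,0,0,0,0],[0.013,0.001,0,0,0,-5,0],[0,0,0,0,0,-5,0],[0,0,0,0,0,-5,0],[0,0,0,0,0,-5.3,0],[0,0,0,0,0,0,0],[0,0,0,0,0,0,0]]]'

```text
t: 5.78
eef_pos: [0.5286, -0.1793, 0.0813]
tool_rot: [-0.0, 0.662, 0.749, -0.0]
contact_force: [0.0, -0.8, -2.8]
gripper_width: 0.203
grasp_force: 78.0
```

Run:
```python
from h import *
np.set_printoptions(precision=4,suppress=True)
T=toolT();np.save("T2.npy",T);im=imaging.read_camera("wrist");cv2.imwrite("pics/w2.png",im[:,:,::-1]);print(T,bot.get_obs()["contact_force"],bot.get_obs()["torque"])
a=im[0:300,100:500,::-1];cv2.imwrite("pics/w2c.png",cv2.resize(a,(800,600),interpolation=cv2.INTER_CUBIC))
```

```text
[[-0.1231  0.9924 -0.0002  0.5286]
 [ 0.9924  0.1231  0.     -0.1793]
 [ 0.     -0.0002 -1.      0.0813]
 [ 0.      0.      0.      1.    ]] [-0.0819 -0.3727 -2.7655] [-0.0269  0.0278  0.0073]
```

View pics/w2c.png

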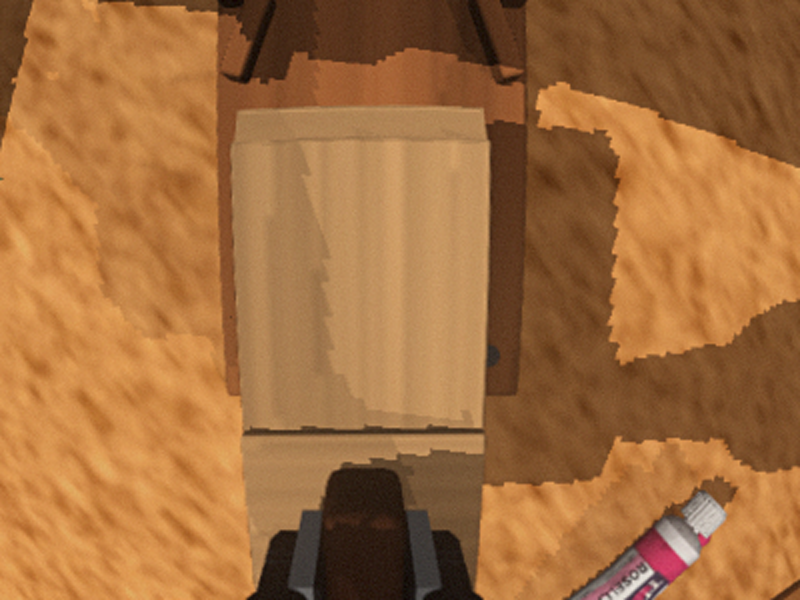

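The crop shows the held block (cols 237-488) about 9 crop pixels left of the bed's middle (217/527 at row 10, 228/518 at row 395). Guide tips are at (240,78) and (510,78).

Run:
```python
from h import *
np.set_printoptions(precision=4,suppress=True)
T=np.load("T2.npy")
f=lambda p:np.array(p,float)/2+[100,0]
def tool(p): return (np.asarray(p)-T[:3,3])@T[:3,:3]
P=lambda p,z:tool(onz("wrist",f(p),z,T))
bz=.0813-.021  # underside height
for nm,p,z in [("bed far",[[217,10],[527,10]],.008),("bed front",[[228,395],[518,395]],.008),("guides top",[[240,78],[510,78]],.022),("guides in",[[272,4],[470,4]],.022),("guides bed",[[240,78],[510,78]],.008),
 ("nose",[[237,112],[487,112]],bz+.006),("bevel",[[232,142],[490,142]],bz+.014),("seam",[[244,430],[484,430]],bz+.018)]:
    q=P(p,z);print(nm,q[:,:2].tolist(),"mid",q.mean(0)[:2],"w",np.linalg.norm(q[0]-q[1]))
```

```text
bed far [[0.15073127607025252, -0.048448652533686465], [0.15137201728847363, 0.05458668959181249]] mid [0.1511 0.0031] w 0.10303733672064463
bed front [[0.01662417154084807, -0.04741695469554381], [0.016757107545463435, 0.0548196002929338]] mid [0.0167 0.0037] w 0.10223664374165471
guides top [[0.1227122030274624, -0.0376871356622736], [0.12328088331283155, 0.04530087924220241]] mid [0.123  0.0038] w 0.08298996522369267
guides in [[0.14692525745299886, -0.027958398441863274], [0.1472630214074491, 0.032958409292811526]] mid [0.1471 0.0025] w 0.060917745507230316
guides bed [[0.1256110326602759, -0.040322591319420543], [0.12621909763792627, 0.048412866417403014]] mid [0.1259 0.004 ] w 0.08873754312793242
nose [[0.10497174279483161, -0.030062541490511734], [0.10496387000274135, 0.029774966819638253]] mid [ 0.105  -0.0001] w 0.059837510190319264
bevel [[0.0967038535114502, -0.029715142271741515], [0.09667716951733192, 0.029020666321597957]] mid [ 0.0967 -0.0003] w 0.05873581599201654
seam [[0.02871122292812439, -0.028488947064510547], [0.02877008893896298, 0.02931478865910634]] mid [0.0287 0.0004] w 0.057803767012916625
```

Emit:
move_arm --commands '[[[0.006,0.0035,0,0,0,0,0],[0.006,0,0.012,0,0,0,0],[0,0,0.015,0,0,0,0],[0,0,0.012,0,0,0,0],[0,0,0.007,0,0,0,0],[0,0,0.003,0,0,0,0],[0,0,0.001,0,0,0,0],[0,0,0,0,0,0,0],[0,0,0,0,0,0,0]]]'

```text
t: 6.95
eef_pos: [0.531, -0.1671, 0.0317]
tool_rot: [0.0, 0.661, 0.75, 0.0]
contact_force: [-0.3, -0.5, -2.9]
gripper_width: 0.195
grasp_force: 78.2
```

Emit:
move_arm --commands '[[[0,0,0.0007,0,0,0,0],[0,0,0.0007,0,0,0,0],[0,0,0,0,0,0,0]]]'

```text
t: 7.32
eef_pos: [0.5308, -0.167, 0.03]
tool_rot: [0.0, 0.661, 0.75, 0.0]
contact_force: [-0.8, -1.3, -2.2]
gripper_width: 0.192
grasp_force: 78.4
```

Emit:
move_arm --commands '[[[0,0,0.0006,0,0,0,0],[0,0,0,0,0,0,0]]]'

```text
t: 7.58
eef_pos: [0.5308, -0.167, 0.0299]
tool_rot: [0.0, 0.661, 0.75, -0.0]
contact_force: [-2.1, 0.3, 4.7]
gripper_width: 0.194
grasp_force: 79.3
```

Run:
```python
from h import *
np.set_printoptions(precision=4,suppress=True)
T=toolT();np.save("T3.npy",T);im=imaging.read_camera("wrist");cv2.imwrite("pics/w3.png",im[:,:,::-1]);o=bot.get_obs();print(T,o["contact_force"],o["torque"])
a=im[0:240,120:440,::-1];cv2.imwrite("pics/w3c.png",cv2.resize(a,(800,600),interpolation=cv2.INTER_CUBIC))
```

```text
[[-0.1249  0.9922  0.0001  0.5308]
 [ 0.9922  0.1249 -0.0004 -0.167 ]
 [-0.0004  0.     -1.      0.0299]
 [ 0.      0.      0.      1.    ]] [-3.4585  0.943   5.7259] [ 0.0923  0.5434 -0.0061]
```

View pics/w3c.png

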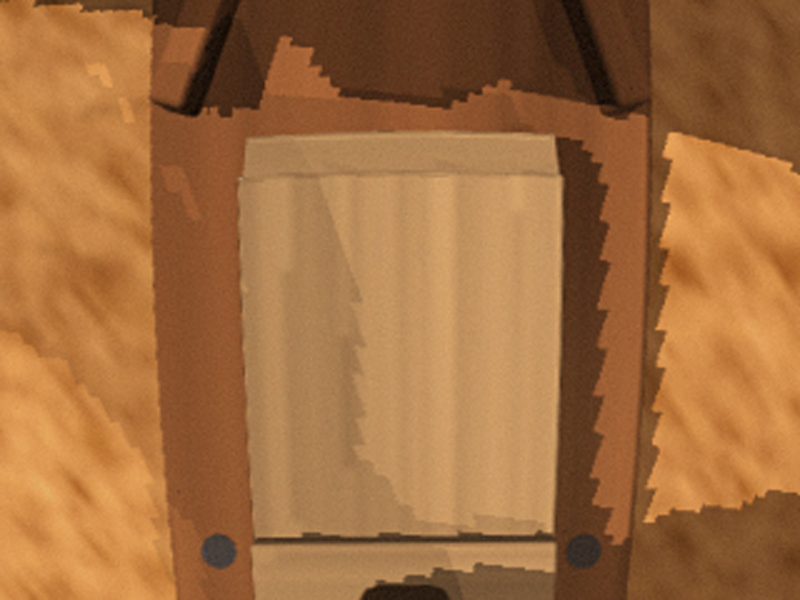

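The block lies flat on the bed, centred within 1 mm (block mid col 401, bed mid col 401), with its nose just short of the guide tips. Next I slide to just before the toe bar.

Emit:
move_arm --commands '[[[0,0,-0.0005,0,0,0,0],[0.004,0,0,0,0,0,0],[0.006,0,0,0,0,0,0],[0.006,0,0,0,0,0,0],[0.006,0,0,0,0,0,0],[0.006,0,0,0,0,0,0],[0.004,0,0,0,0,0,0],[0.002,0,0,0,0,0,0],[0,0,0,0,0,0,0]]]'

```text
t: 8.75
eef_pos: [0.5266, -0.1328, 0.0299]
tool_rot: [-0.0, 0.661, 0.75, 0.0]
contact_force: [-0.9, -0.3, 2.8]
gripper_width: 0.197
grasp_force: 78.9
```

Emit:
move_arm --commands '[[[0.002,0,0,0,0,0,0],[0.002,0,0,0,0,0,0],[0.002,0,0,0,0,0,0],[0.002,0,0,0,0,0,0],[0.002,0,0,0,0,0,0],[0,0,0,0,0,0,0]]]'

```text
t: 9.5
eef_pos: [0.5253, -0.123, 0.0299]
tool_rot: [-0.0, 0.661, 0.75, 0.0]
contact_force: [1.0, -1.7, 4.7]
gripper_width: 0.196
grasp_force: 79.1
```

Emit:
move_arm --commands '[[[0.002,0,0,0,0,0,0],[0.002,0,0,0,0,0,0],[0.002,0,0,0,0,0,0]]]'

```text
t: 9.88
eef_pos: [0.5247, -0.1203, 0.0299]
tool_rot: [0.001, 0.662, 0.749, -0.001]
contact_force: [1.0, -8.9, 2.5]
gripper_width: 0.196
grasp_force: 78.9
```

Emit:
move_arm --commands '[[[0.002,0,0,0,0,0,0],[0.002,0,0,0,0,0,0],[0,0,0,0,0,0,0]]]'

```text
t: 10.25
eef_pos: [0.5241, -0.1143, 0.0299]
tool_rot: [0.0, 0.662, 0.75, -0.0]
contact_force: [0.6, -5.6, 3.5]
gripper_width: 0.197
grasp_force: 79.1
```

Emit:
move_arm --commands '[[[0.002,0,0,0,0,0,0],[0.002,0,0,0,0,0,0],[0,0,0,0,0,0,0]]]'

```text
t: 10.62
eef_pos: [0.5236, -0.1104, 0.0299]
tool_rot: [0.0, 0.662, 0.75, -0.0]
contact_force: [0.5, -5.4, 4.5]
gripper_width: 0.193
grasp_force: 79.1
```

Emit:
move_arm --commands '[[[0.0015,0,0,0,0,0,0],[0.0015,0,0,0,0,0,0],[0,0,0,0,0,0,0]]]'

```text
t: 11.0
eef_pos: [0.5232, -0.1075, 0.0299]
tool_rot: [0.0, 0.662, 0.75, -0.0]
contact_force: [1.2, -5.4, 4.7]
gripper_width: 0.196
grasp_force: 79.1
```

Emit:
move_arm --commands '[[[0.0012,0,0,0,0,0,0],[0.0013,0,0,0,0,0,0],[0,0,0,0,0,0,0]]]'

```text
t: 11.38
eef_pos: [0.5229, -0.1051, 0.0299]
tool_rot: [0.0, 0.662, 0.75, -0.0]
contact_force: [1.3, -5.8, 3.4]
gripper_width: 0.191
grasp_force: 79.1
```

Emit:
move_arm --commands '[[[0.0012,0,0,0,0,0,0],[0.0013,0,0,0,0,0,0],[0,0,0,0,0,0,0]]]'

```text
t: 11.75
eef_pos: [0.5226, -0.1031, 0.0299]
tool_rot: [0.001, 0.662, 0.75, -0.001]
contact_force: [1.3, -7.0, 3.1]
gripper_width: 0.197
grasp_force: 79.0
```

Emit:
move_arm --commands '[[[0.0015,0,0,0,0,0,0],[0,0,0,0,0,0,0],[0,0,0,0,0,0,0]]]'

```text
t: 12.12
eef_pos: [0.5224, -0.103, 0.0299]
tool_rot: [0.001, 0.662, 0.749, -0.001]
contact_force: [1.6, -10.2, 4.3]
gripper_width: 0.195
grasp_force: 78.9
```

Emit:
move_arm --commands '[[[0.0015,0,0,0,0,0,0],[0,0,0,0,0,0,0],[0,0,0,0,0,0,0]]]'

```text
t: 12.5
eef_pos: [0.5223, -0.103, 0.03]
tool_rot: [0.002, 0.663, 0.749, -0.001]
contact_force: [0.9, -13.2, 3.4]
gripper_width: 0.197
grasp_force: 79.1
```

Emit:
move_arm --commands '[[[0.0013,0,0,0,0,0,0],[0,0,0,0,0,0,0],[0,0,0,0,0,0,0],[0,0,0,0,0,0,0]]]'

```text
t: 13.0
eef_pos: [0.5222, -0.1029, 0.0301]
tool_rot: [0.002, 0.663, 0.748, -0.002]
contact_force: [3.2, -16.5, 4.0]
gripper_width: 0.201
grasp_force: 79.2
```

Emit:
move_arm --commands '[[[-0.002,0,0,0,0,0,0],[-0.002,0,0,0,0,0,0],[-0.002,0,0,0,0,0,0],[0,0,0,0,0,0,0]]]'

```text
t: 13.5
eef_pos: [0.5223, -0.1031, 0.0299]
tool_rot: [-0.0, 0.662, 0.75, -0.0]
contact_force: [-0.4, -2.4, 6.5]
gripper_width: 0.194
grasp_force: 79.4
```

Emit:
move_arm --commands '[[[0,0,0,0,0,0,0.03],[0,0,0,0,0,0,0.05],[0,0,0,0,0,0,0.06],[0,0,0,0,0,0,0.06],[0,0,0,0,0,0,0.06],[0,0,-0.015,0,0,0,0.06],[0,0,-0.03,0,0,0,0.06],[0,0,-0.04,0,0,0,0.06],[-0.01,0,-0.04,0,0,0,0.06],[-0.01,0,0,0,0,0,0.06],[0,0,0,0,0,0,0.06]]]'

```text
t: 14.88
eef_pos: [0.5249, -0.124, 0.1551]
tool_rot: [0.0, 0.662, 0.749, -0.0]
contact_force: [-0.1, 0.1, -0.3]
gripper_width: 0.7
grasp_force: 0.0
```

Run:
```python
from h import *
np.set_printoptions(precision=4,suppress=True)
T=toolT();np.save("T4.npy",T);im=imaging.read_camera("wrist");cv2.imwrite("pics/w4.png",im[:,:,::-1]);print(T,bot.get_obs()["contact_force"])
a=im[0:300,80:480,::-1];cv2.imwrite("pics/w4c.png",cv2.resize(a,(800,600),interpolation=cv2.INTER_CUBIC))
```

```text
[[-0.1232  0.9924  0.0002  0.5249]
 [ 0.9924  0.1232 -0.0006 -0.124 ]
 [-0.0006  0.0001 -1.      0.1551]
 [ 0.      0.      0.      1.    ]] [-1.1922 -0.9034 -0.7873]
```

View pics/w4c.png

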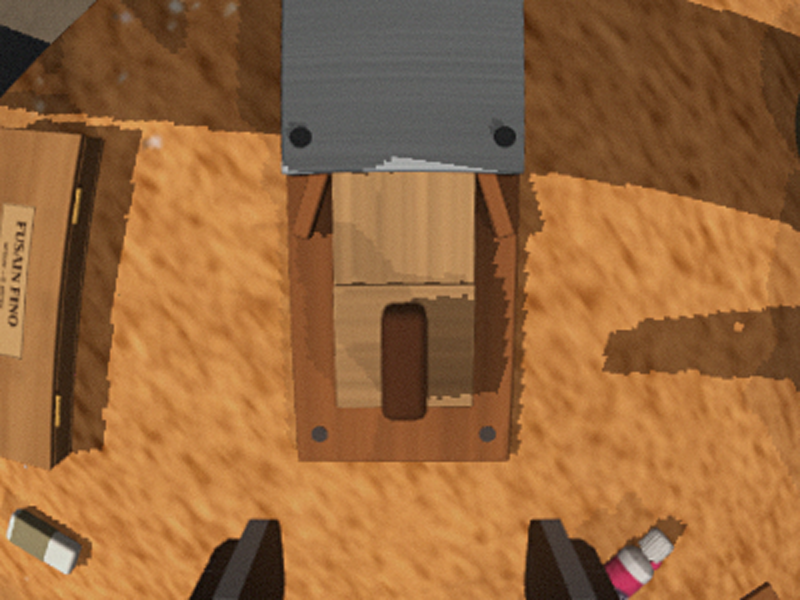

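The block sits straight in the channel: cover edge row 172, seam row 284, bed front row 460. I check the depth in numbers.

Run:
```python
from h import *
T=np.load("T4.npy")
def X(p,z): return ((onz("wrist",np.array([p],float)/2+[80,0],z,T)-T[:3,3])@T[:3,:3])[0,0]
b=X([404,460],.008)+.130; c=X([404,172],.031)-.005
print("jig origin from bed, cover",b,c)
for o in (b,c): print("nose jig x: seam",X([404,284],.026)-o+.078,"back",X([404,407],.026)-o+.132)
```

```text
jig origin from bed, cover 0.09200920053370791 0.09021475667832196
nose jig x: seam 0.034495611520419155 back 0.03448378351918337
nose jig x: seam 0.036290055375805104 back 0.036278227374569316
```

```bash
python3 -c "
from station import bot
print(bot.hand_in())"
```

```text
the job is handed in; nothing more can be done
None
```

The block is in the jig with its nose at about jig x = 35 mm, against what felt like the hidden stop. I pressed it with about 16 N in total (roughly 11 N of that on the stop, the rest drag), let go and handed the job in at about 15 s, having touched nothing else.

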